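# Lay out a stepped handle and its saddle socket on grooved blocks for soldering

### The job

Set the job up on the soldering board. Stand the charcoal block on the board's end by the spirit lamp and the firebrick block on its other end, grooves in line along the board, and lay the handle across them so that it rests level, its thick brass ferrule in the charcoal block's wide groove (the thick end needs the most heat) and its slim tube in the firebrick block's narrow one. Then seat the brass saddle socket upright astride the slim tube, about midway between the two blocks, and leave the lamp and the white-lidded jar where they stand.

Things in the scene. Friction and masses are not known exactly. Their poses are not given: they have to be found in the camera images.
- solder_board: Fixed soldering board of pale fired ceramic, 121 x 151 x 13 mm, lying on a slightly larger one (126 x 176 x 15 mm). Origin at the centre of the upper board's underside; y runs along its long (151 mm) side, x along its short side, z up. The working surface is 13 mm above the origin, 28 mm above the bench.
- spirit_lamp: Glass spirit lamp with a brass burner on top, 69 mm across, 74 mm high, standing loose on the bench just beyond one end of the boards (which end varies). Origin at the centre of its underside. Not to be disturbed.
- pickle_jar: Clear, whitish plastic jar with a white lid, 64 mm across, 97 mm high, standing loose on the bench just beyond the board's other end. Origin at the centre of its underside. Not to be disturbed.
- charcoal_c (a point): Centre, half-way up, of the loose black, wire-bound charcoal block, 24 (x) by 46 (y) by 34 mm high, 0.1 kg. A wide 90-degree V groove runs along x over its whole top, 32 mm wide and 16 mm deep. A 20 mm round bar lies in it with its axis 32 mm above the block's underside. z up. Best gripped across its 46 mm.
- firebrick_c (a point): Centre, half-way up, of the loose off-white firebrick block, 24 (x) by 46 (y) by 34 mm high, 0.1 kg. A narrow 90-degree V groove runs along x over its whole top, 21 mm wide and 10.5 mm deep. A 12 mm round bar lies in it with its axis 32 mm above the block's underside. z up. Best gripped across its 46 mm.
- handle_c (a point): Grip and balance point on the loose handle's axis, 10 mm above the bench; the socket's place too. Round bar 129 mm long, 0.15 kg; x runs from thick to slim end: brass ferrule 20 mm thick, x -58 to -22 mm; slim silver tube 12 mm thick, to x 64; six-sided knob 20 mm across flats, to x 71. Charcoal block goes under x = -40, firebrick under x = +42 (82 mm apart).
- socket_c (a point): Centre, half-way up, of the loose brass saddle socket, 49.5 mm high, 0.09 kg, upright. Saddle 22 (x) by 38 (y) mm, from 0 to 25.5 mm up, open below along x: 28 mm between its feet, narrowing to a vee. Round socket above, 18 mm thick, to grip. Seated, the vee sits on the slim tube, x along it (either way), feet 12 mm below and this point 12.75 mm above its axis.
There are look-alikes about, which are no part of the job. There is more than one size of the part that bears charcoal_c; the job needs the larger.

How it is judged (in metres and radians):
At the end, for the whole second after the job is handed in: Blocks upright on the board, charcoal at the lamp end; handle level within 3 degrees in both grooves, each block within 15 mm of its place under it; socket seated upright within 10 degrees and 17 mm of the grip point, in line within 14 degrees; lamp and jar within 15 mm of their start; all at rest (z of charcoal_c in the frame of solder_board between 0.027 and 0.034 m and x of charcoal_c in the frame of solder_board between -0.045 and 0.045 m and y of charcoal_c in the frame of solder_board between -0.068 and 0.068 m and z of firebrick_c in the frame of solder_board between 0.027 and 0.034 m and x of firebrick_c in the frame of solder_board between -0.045 and 0.045 m and y of firebrick_c in the frame of solder_board between -0.068 and 0.068 m and angle between each of charcoal_c, firebrick_c's own z axis and vertical below 0.07 rad and x of charcoal_c in the frame of handle_c between -0.056 and -0.026 m and x of firebrick_c in the frame of handle_c between 0.027 and 0.057 m and angle between the x axis of each of charcoal_c, firebrick_c, socket_c and the x axis of handle_c, either way round below 0.25 rad and angle between the x axis of handle_c and the y axis of solder_board, either way round below 0.35 rad and z of handle_c in the frame of solder_board between 0.041 and 0.0495 m and angle between handle_c's own x axis and vertical between 1.516 and 1.626 rad and x of spirit_lamp in the frame of handle_c below -0.05 m and horizontal distance between socket_c and handle_c below 0.017 m and z of socket_c in the frame of solder_board between 0.053 and 0.0625 m and angle between socket_c's own z axis and vertical below 0.17 rad and distance of each of spirit_lamp, pickle_jar from where it was at the start of the episode below 0.015 m and angle between each of spirit_lamp, pickle_jar's own z axis and vertical below 0.1 rad and linear speed of each of charcoal_block, firebrick_block, handle, saddle_socket below 0.02 m/s); the robot touches nothing.
It fails at once if the spirit lamp is knocked over or pushed more than 20 mm away (distance of spirit_lamp from where it was at the start of the episode above 0.02 m or angle between spirit_lamp's own z axis and vertical above 0.25 rad).
It fails at once if the white-lidded jar is knocked over or pushed more than 20 mm away (distance of pickle_jar from where it was at the start of the episode above 0.02 m or angle between pickle_jar's own z axis and vertical above 0.25 rad).
It also fails if it takes over 96 s, if anything falls off the work surface, if the arm or the gripper's body presses on something with over 40 N, if the wrist force passes 120 N, or if a joint passes its speed limit or range.

### The arm

A 7-joint arm with a two-finger parallel gripper is mounted at the origin on a cart in front of the work surface, level with it; the furniture and walls round the work are solid. World frame = base frame: x ahead of the robot, y to its left, z up, the work surface at z = 0. Lengths are in mm, angles in rad, forces in N, time in s.
With the tool pointing down it reaches from about 400 to 850 mm from the base axis. Payload 6.9 kg.
Tool frame: the origin (TCP) lies on the centre line of the jaws, within the pads' length; the fingertips stand 8 mm ahead of it and the grasp point (between the pads) lies 11 mm behind it; z points along the fingers, y is the line along which they close (so a half turn about z gives the same grasp; the last joint's range is limited). The gripper opens to 85 mm and grips with 20 to 120 N. Pads are 22 mm wide; open, the fingers measure 114 mm over their backs; the gripper's body (76 mm by 85 mm) begins 54 mm behind the grasp point. The pads swing forward as they close: fully open they stand 13 mm farther back than shut.
Start: joints at [-1.046, 0.507, -0.238, 1.5, 0.126, 1.149, -0.155], TCP at [254.753, 570.712, 239.275] pointing down, gripper open.
Joint ranges: [-3.08, 3.08], [-0.24, 2.05], [-1.43, 1.35], [0, 2.5], [-1.52, 4.66], [0.17, 1.96], [-2.89, 2.89]. Speed limits (rad/s): [2.39, 2.39, 3.14, 3.14, 3.14, 3.14, 3.14].

### API

Orientations are given as a unit quaternion [x, y, z, w].
In Python, from station import env gives the robot as it stands. The module is installed in compiled form; this text tells all that it offers.
- The arm moves only by the tool move_arm, never from a script. Its arguments are lists of equal length, an entry for each row: "grip": the closure, from -1 (fully open) to 1 (shut), so that 0 is half open; "delta_pos": the shift along the tool's x, y, z in m, a list of three; "dr": the turn, a rotation vector about the tool's x, y, z in degrees, a list of three. A call has 1 to 12 rows; each row is the pose to reach, as a shift and turn from the pose commanded when the call began, along the tool's axes at that moment; what a row does not reach only later rows make up. A row lasts 1/8 s, in which the tool goes at most 62.5 mm and 10.7 degrees, less where a joint would pass 70% of its speed; a pose out of reach is approached as far as the arm can. A call with a gripper value outside its range is refused whole. The fingers move at their own pace and stop on an object; the grip force is fixed at half the most. Time passes only in rows, so rows that repeat a pose let the fingers close. It gives the time, the measured TCP pose, the force, the opening and the grip force at its end, in the units of the state.
- env.read_state(): the state, without advancing time (a new reading comes with each control period).
- env.camera(name): name is "side" or "top" or "wrist"; returns a dict with "frame" (420x560x3 uint8, blue, green, red), "camera_matrix" (3x3 intrinsics, pixels), "R" (3x3) and "t" (3): a world point X has camera coordinates R X + t. Camera axes: x right, y down, z forward; pixel columns grow to the right and rows downward; lengths in mm; the calibration is good to about 2 mm. A picture is of the moment at which its call begins. There is no depth.
- env.job_done(): hands the job in; it is judged then, once.
Trained networks look in the newest picture that a camera, given by its name, has taken for a name from the list of things; names that differ only in an ending like _2 or _b are one class to them, and where a whole thing is asked for, a point or a joint stands for the part that bears it (a point fixed in the world has none). Each returns a list of dicts, best first, with "confidence" (0 to 1); they miss things now and then, are a little off and sometimes report something else, mostly with a low value. They report only what shows in the picture. A call takes as long as a camera call. They do not tell look-alikes from the thing itself.
- env.outline_of(thing, camera): "mask" (420x560 bool, what is visible of it) and "extent" ([left, top, right, bottom] as shares, 0 to 1, of the picture: columns of its width, rows of its height, round what is visible of it).
- env.place_of(thing, camera): "at" ([column, row] as shares, 0 to 1, of the picture: columns of its width, rows of its height: a listed point, or the origin of a listed thing).
The state is a dict: "clock": time; "q": joint angles; "joint_vel": joint speeds; "joint_efforts": joint torques, N m; "tool_pos": TCP position; "ee_rot": TCP orientation; "force": force on the tool from outside, world axes, zero at the start; "wrist_torque": the same for the moment, N m; "opening": finger opening in mm; "finger_force": force on a finger pad.
Only numpy, scipy, OpenCV 4.12 (cv2) and the standard library are available. Lean on these libraries where they do the work, as an engineer would, in place of code of your own. Each camera call takes 0.05 s, during which the arm holds its last target. There are 200 camera calls.

## Working session

There is one attempt and no reset: what is moved stays moved. The work goes in short steps, Python scripts to look and compute and a tool call to move; the robot and the scene stay as the last step left them, time stands still between calls to the robot, and variables do not carry over. Pictures are saved under pics/ and viewed, at most 17 in all, crops included, and the job is handed in when it is done.

Besides the shell and the picture viewer there is one more tool, called after "Request:" as name(argument=value, ...), one argument or row to a line, values as JSON. move_arm: Moves the arm, as the interface text tells. Its arguments: {"type":"object","properties":{"grip":{"type":"array"},"delta_pos":{"type":"array"},"dr":{"type":"array"}},"required":["grip","delta_pos","dr"]}

```bash
mkdir -p pics && cat > h.py <<'E'
import numpy as np, cv2
from scipy.spatial.transform import Rotation as Ro
from station import env
def snap(n,f=None):
    c=env.camera(n)
    if f: cv2.imwrite('pics/'+f,c['frame'])
    return c
def proj(c,X):
    p=c['camera_matrix']@(c['R']@np.array(X,float)+np.ravel(c['t'])); return p[:2]/p[2]
def ray(c,uv,z):
    R=np.array(c['R']);t=np.ravel(c['t']);o=-R.T@t
    d=R.T@np.linalg.inv(c['camera_matrix'])@np.array([uv[0],uv[1],1.])
    return o+d*(z-o[2])/d[2]
def px(at): return np.array(at)*[560,420]
E
cat > a.py <<'E'
from h import *
s=env.read_state();print({k:np.round(v,3) for k,v in s.items()})
Z=dict(solder_board=15,spirit_lamp=0,pickle_jar=0,charcoal_c=17,firebrick_c=17,handle_c=10,socket_c=24.75)
for n in ['top','side']:
    c=snap(n,n+'1.png')
    print(n,np.round(-c['R'].T@np.ravel(c['t'])))
    for th,z in Z.items():
        for r in env.place_of(th,n)[:5]:
            u=px(r['at']);print(th,round(r['confidence'],2),u.round(),ray(c,u,z).round(1))
E
python3 a.py
```

```text
{'clock': np.float64(0.0), 'q': array([-1.046,  0.508, -0.238,  1.501,  0.126,  1.149, -0.155]), 'joint_vel': array([ 0.   , -0.001, -0.   , -0.   , -0.   ,  0.001, -0.001]), 'joint_efforts': array([ 1.0000e-03, -6.2061e+01, -2.1860e+00, -2.4966e+01,  1.3000e-02,
        1.2000e-02, -0.0000e+00]), 'tool_pos': array([254.608, 570.258, 238.418]), 'ee_rot': array([ 0.208,  0.978, -0.001, -0.   ]), 'force': array([-0.909, -0.235,  0.139]), 'wrist_torque': array([ 0.022, -0.01 , -0.008]), 'finger_force': np.float64(0.0), 'opening': np.float64(85.867)}
top [ 263.  128. 1031.]
spirit_lamp 0.58 [194. 181.] [584.7 288.5   0. ]
pickle_jar 0.72 [318. 168.] [584.1   5.9   0. ]
charcoal_c 0.6 [198. 244.] [437.5 286.8  17. ]
firebrick_c 0.55 [380. 163.] [ 574.6 -131.8   17. ]
handle_c 0.6 [146. 239.] [461.4 399.8  10. ]
socket_c 0.51 [196. 244.] [436.4 289.7  24.8]
side [  10. -772.  589.]
solder_board 0.92 [302. 206.] [570.5 145.5  15. ]
spirit_lamp 0.56 [277. 185.] [582.5 293.6   0. ]
pickle_jar 0.72 [340. 241.] [580.8   1.2   0. ]
charcoal_c 0.67 [190. 195.] [355.3 302.1  17. ]
charcoal_c 0.49 [223. 186.] [446.3 314.6  17. ]
firebrick_c 0.77 [379. 273.] [ 566.  -146.8   17. ]
handle_c 0.86 [212. 172.] [456.4 416.2  10. ]
socket_c 0.75 [310. 272.] [445.7 -96.5  24.8]
socket_c 0.62 [216. 173.] [451.2 377.   24.8]
```

```bash
python3 -c "
import cv2
a=cv2.imread('pics/top1.png');cv2.imwrite('pics/top1c.png',cv2.resize(a[100:330,60:470],(800,449),interpolation=cv2.INTER_CUBIC))
a=cv2.imread('pics/side1.png');cv2.imwrite('pics/side1c.png',cv2.resize(a[110:340,110:470],(800,511),interpolation=cv2.INTER_CUBIC))"
```

```text
(no output)
```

View pics/top1c.png

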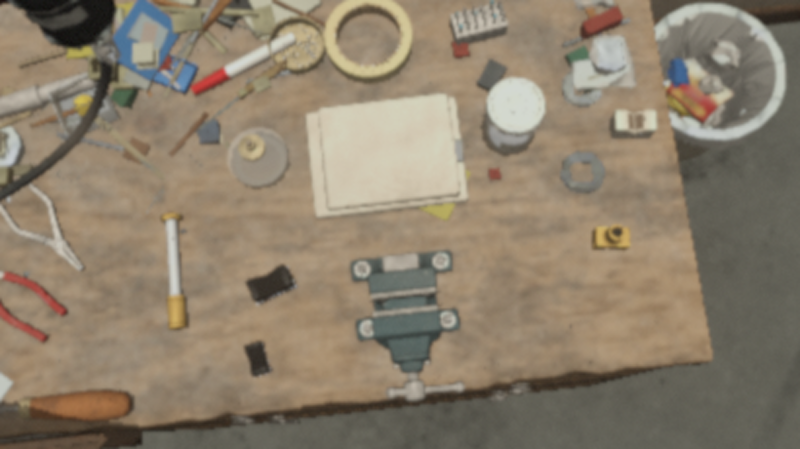

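View pics/side1c.png

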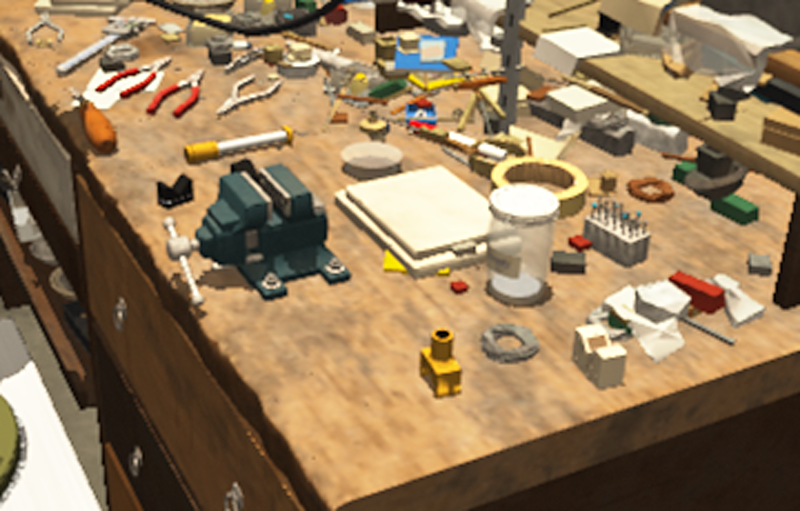

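Top crop (scale 1.95, offset 60,100) shows the board at crop (390,153), the lamp to its left (258,157) and the jar to its right (515,110). The handle is at (174,270), thick end down. Two black blocks lie at (270,284) and (257,358); a vise stands at (405,320). The socket is at (612,237) and the firebrick at (635,122).

Charcoal candidates are at full-frame px (198,245) and (192,283). The first looks larger, and I'll confirm that from the wrist camera.

```bash
cat >> h.py <<'E'
def plan(pos,yaw=None):
    """delta in tool axes (m) and turn about tool z (deg) to a tool-down pose; yaw = world angle (deg) of tool y axis, mod 180"""
    s=env.read_state();R=Ro.from_quat(s['ee_rot']).as_matrix()
    d=R.T@(np.array(pos,float)-s['tool_pos'])/1000
    ty=np.degrees(np.arctan2(R[1,1],R[0,1]));a=0
    if yaw is not None: a=-((yaw-ty+90)%180-90)
    tilt=np.degrees(np.arccos(-R[2,2]))
    print('pos',np.round(s['tool_pos'],1),'toolyaw',round(ty,1),'tilt',round(tilt,2),'delta',d.round(4),'dr z',round(a,1),'q7',round(s['q'][6],2),'t',round(s['clock'],2),'open',round(s['opening'],1))
E
python3 -c "
from h import *
plan([400,310,260],90)
c=snap('wrist');s=env.read_state();R=Ro.from_quat(s['ee_rot']).as_matrix()
o=-c['R'].T@np.ravel(c['t']);print('cam in tool',R.T@(o-s['tool_pos']),'axis',R.T@c['R'][2]); print(c['camera_matrix'])
"
```

```text
pos [254.8 570.7 239.3] toolyaw 65.9 tilt 0.0 delta [-0.2389 -0.1789 -0.0207] dr z -24.1 q7 -0.15 t 0.8 open 85.2
cam in tool [  67.69449222   -0.34632283 -135.04382957] axis [-0.26705439  0.00112932  0.9636808 ]
[[307.51578842   0.         278.71992398]
 [  0.         307.51578842 204.98286526]
 [  0.           0.           1.        ]]
```

View pics/side1.png

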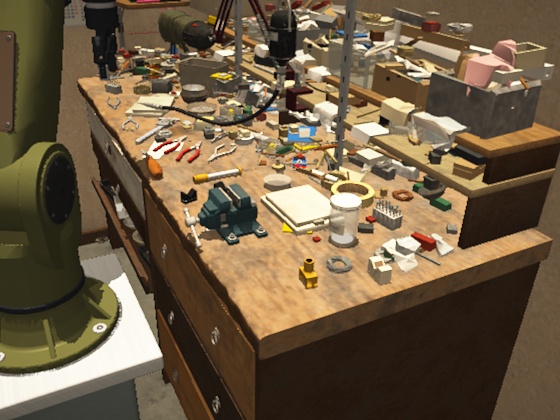

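```bash
python3 -c "
from h import *
plan([440,340,240],90)"
```

```text
pos [254.8 570.7 239.3] toolyaw 65.9 tilt 0.0 delta [-0.2632 -0.1352 -0.0007] dr z -24.1 q7 -0.15 t 0.85 open 85.5
```

Request:
move_arm(
  grip=[-1,-1,-1,-1,-1,-1,-1],
  delta_pos=[
    [-0.052,-0.027,0],
    [-0.104,-0.054,0],
    [-0.156,-0.081,0],
    [-0.208,-0.108,0],
    [-0.263,-0.135,0],
    [-0.263,-0.135,0],
    [-0.263,-0.135,0],
  ],
  dr=[
    [0,0,-6],
    [0,0,-12],
    [0,0,-18],
    [0,0,-24],
    [0,0,-24],
    [0,0,-24],
    [0,0,-24],
  ],
)

```text
clock: 1.72
tool_pos: [439.7, 340.5, 239.4]
ee_rot: [0.001, 1.0, 0.0, -0.0]
force: [0.1, 0.6, 0.0]
opening: 85.5
finger_force: 0.0
```

```bash
cat > w.py <<'E'
import sys
from h import *
Z=dict(charcoal_c=17,firebrick_c=17,handle_c=10,socket_c=24.75)
f=sys.argv[1]; c=snap('wrist',f)
plan([440,340,240],90)
for th in sys.argv[2:]:
    for r in env.place_of(th,'wrist')[:4]:
        u=px(r['at']);print(th,round(r['confidence'],2),u.round(),ray(c,u,Z[th]).round(1))
    for r in env.outline_of(th,'wrist')[:4]:
        m=r['mask'].astype(np.uint8);cs=max(cv2.findContours(m,0,2)[0],key=cv2.contourArea)
        P=np.array([ray(c,p[0],Z[th])[:2] for p in cs],np.float32)
        (cx,cy),(w,h),a=cv2.minAreaRect(P)
        if w<h: w,h,a=h,w,a+90
        print(' outline',round(r['confidence'],2),np.round([cx,cy,w,h],1),'long-axis deg',round((a+90)%180-90,1))
E
python3 w.py w1.png charcoal_c handle_c
```

```text
pos [439.1 341.3 239.4] toolyaw 90.0 tilt 0.05 delta [-0.0009 -0.0013 -0.0006] dr z 0.0 q7 0.73 t 1.77 open 85.3
charcoal_c 0.9 [250. 106.] [357.3 309.   17. ]
charcoal_c 0.78 [230. 178.] [438.  283.7  17. ]
 outline 0.89 [354.  306.5  36.   19.8] long-axis deg 12.8
 outline 0.69 [433.6 283.7  52.6  27.9] long-axis deg -69.8
handle_c 0.64 [324. 194.] [459.7 395.4  10. ]
 outline 0.95 [463.6 392.2 133.4  20.4] long-axis deg 0.9
```

View pics/w1.png

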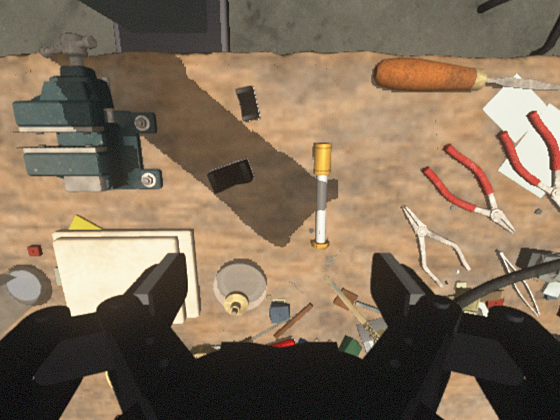

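Wrist view: two black blocks, at px (230,177) measuring 53x28 mm and at px (248,103) measuring 36x20 mm. The first fits 46x24 and is the charcoal block. I'll confirm it in a crop from nearer.

```bash
python3 -c "
from h import *
plan([437,284,130],110.2)"
```

```text
pos [439.  341.5 239.3] toolyaw 90.1 tilt 0.02 delta [ 0.002  -0.0575  0.1093] dr z -20.1 q7 0.73 t 1.98 open 85.3
```

Request:
move_arm(
  grip=[-1,-1,-1,-1],
  delta_pos=[
    [0.001,-0.03,0.05],
    [0.002,-0.057,0.1],
    [0.002,-0.057,0.11],
    [0.002,-0.057,0.11],
  ],
  dr=[
    [0,0,-10],
    [0,0,-20],
    [0,0,-20],
    [0,0,-20],
  ],
)

```text
clock: 2.48
tool_pos: [437.7, 284.5, 129.3]
ee_rot: [-0.173, 0.985, 0.0, -0.0]
force: [-0.2, 0.6, 1.1]
opening: 85.4
finger_force: 0.0
```

```bash
python3 w.py w2.png charcoal_c && python3 -c "
import cv2
a=cv2.imread('pics/w2.png');cv2.imwrite('pics/w2c.png',cv2.resize(a[0:260,130:430],(692,600)))"
```

```text
pos [438.1 285.1 130.2] toolyaw 109.9 tilt 0.11 delta [-0.0206  0.0511 -0.1097] dr z 19.9 q7 1.05 t 2.52 open 85.9
charcoal_c 0.86 [283. 202.] [434.8 287.3  17. ]
charcoal_c 0.64 [339. 118.] [356.8 305.3  17. ]
 outline 0.77 [353.9 305.4  35.   21.1] long-axis deg 13.5
 outline 0.58 [434.3 285.4  48.4  32.9] long-axis deg -71.4
```

View pics/w2c.png

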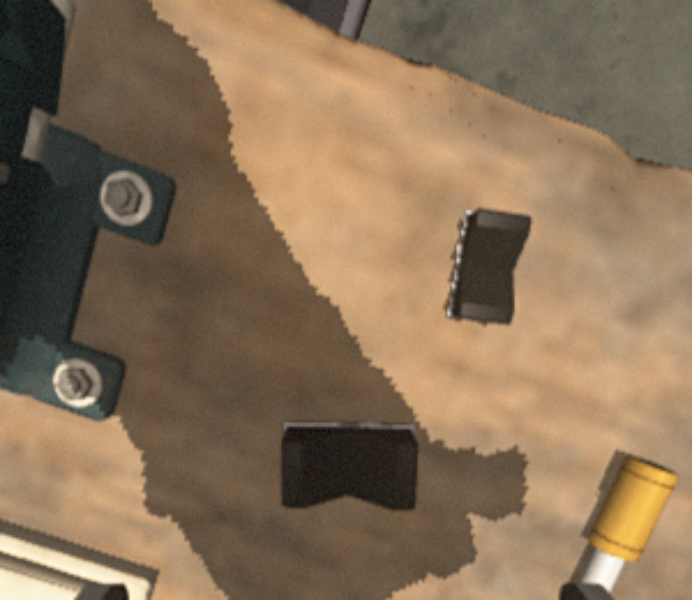

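Crop w2c: the black block at crop (349,465) is clearly larger than the one at (490,267). Its top is about 45 mm long, so it is the charcoal block, and it is now squared with the tool.

```bash
cat > pt.py <<'E'
import sys
from h import *
# pt.py cam u v z ...
c=snap(sys.argv[1]);a=list(map(float,sys.argv[2:]))
for i in range(0,len(a),3): print(a[i:i+3],ray(c,a[i:i+2],a[i+2]).round(1))
E
python3 pt.py wrist 281.5 203.7 34 252.6 187 34 310.3 187 34; python3 -c "
from h import *
plan([435,286,13],109.9)"
```

```text
[281.5, 203.7, 34.0] [433.6 285.9  34. ]
[252.6, 187.0, 34.0] [428.7 260.4  34. ]
[310.3, 187.0, 34.0] [413.5 302.1  34. ]
pos [438.4 284.9 130.7] toolyaw 110.0 tilt 0.17 delta [0.0031 0.0021 0.1176] dr z 0.1 q7 1.05 t 2.67 open 85.3
```

Request:
move_arm(
  grip=[-1,-1,-1,-1,1,1,1,1,1,1],
  delta_pos=[
    [0.004,0.002,0.04],
    [0.004,0.002,0.08],
    [0.004,0.002,0.117],
    [0.004,0.002,0.117],
    [0.004,0.002,0.117],
    [0.004,0.002,0.117],
    [0.004,0.002,0.117],
    [0.004,0.002,0.117],
    [0.004,0.002,0.117],
    [0.004,0.002,0.117],
  ],
  dr=[
    [0,0,0],
    [0,0,0],
    [0,0,0],
    [0,0,0],
    [0,0,0],
    [0,0,0],
    [0,0,0],
    [0,0,0],
    [0,0,0],
    [0,0,0],
  ],
)

```text
clock: 3.92
tool_pos: [434.3, 284.4, 14.1]
ee_rot: [-0.173, 0.985, 0.001, 0.001]
force: [-0.8, 0.0, 7.6]
opening: 45.4
finger_force: 61.1
```

```bash
python3 -c "
from h import *
plan([435,286,170],109.9)
s=env.read_state(); print(s['finger_force'],s['force'])
for n in ['top','side']:
    c=snap(n)
    for r in env.outline_of('solder_board',n)[:1]:
        m=r['mask'].astype(np.uint8);cs=max(cv2.findContours(m,0,2)[0],key=cv2.contourArea)
        P=np.array([ray(c,p[0],21)[:2] for p in cs],np.float32)
        print(n,r['confidence'],cv2.minAreaRect(P))
        print(cv2.approxPolyDP(cs,5,True)[:,0].tolist())
"
```

```text
pos [434.3 284.4  14.1] toolyaw 109.9 tilt 0.18 delta [-0.0017  0.0013 -0.1559] dr z 0.0 q7 0.95 t 3.92 open 45.4
61.05125483125448 [-0.757135    0.04559521  7.5918213 ]
top 0.62 ((621.6527709960938, 212.9140167236328), (6.7166314125061035, 14.121705055236816), 85.22879028320312)
[[225, 156], [224, 162]]
side 0.96 ((570.4915771484375, 142.59524536132812), (129.71408081054688, 165.54380798339844), 0.27977070212364197)
[[329, 217], [329, 201], [308, 185], [266, 195], [297, 226]]
```

Request:
move_arm(
  grip=[1,1,1,1],
  delta_pos=[
    [0,0,-0.055],
    [0,0,-0.11],
    [0,0,-0.166],
    [0,0,-0.166],
  ],
  dr=[
    [0,0,0],
    [0,0,0],
    [0,0,5],
    [0,0,13],
  ],
)

```text
clock: 4.62
tool_pos: [435.4, 285.3, 183.8]
ee_rot: [-0.058, 0.998, 0.003, 0.004]
force: [-0.3, -0.1, -2.5]
opening: 45.0
finger_force: 62.2
```

```bash
python3 -c "
from h import *
plan([570,60,230],7)
plan([570,60,230],96)"
```

```text
pos [435.4 285.3 183.8] toolyaw 96.7 tilt 0.56 delta [-0.1079 -0.2392 -0.0464] dr z 89.7 q7 0.88 t 4.62 open 45.0
pos [435.4 285.3 183.8] toolyaw 96.7 tilt 0.56 delta [-0.1079 -0.2392 -0.0464] dr z 0.7 q7 0.88 t 4.62 open 45.0
```

Request:
move_arm(
  grip=[1,1,1,1,1,1,1,1,1,1,1],
  delta_pos=[
    [-0.012,-0.027,-0.005],
    [-0.024,-0.053,-0.01],
    [-0.036,-0.08,-0.015],
    [-0.048,-0.106,-0.02],
    [-0.06,-0.133,-0.026],
    [-0.072,-0.16,-0.031],
    [-0.084,-0.186,-0.036],
    [-0.096,-0.213,-0.041],
    [-0.108,-0.239,-0.046],
    [-0.108,-0.239,-0.046],
    [-0.108,-0.239,-0.046],
  ],
  dr=[
    [0,0,10],
    [0,0,20],
    [0,0,30],
    [0,0,40],
    [0,0,50],
    [0,0,60],
    [0,0,70],
    [0,0,80],
    [0,0,90],
    [0,0,90],
    [0,0,90],
  ],
)

```text
clock: 6.0
tool_pos: [569.0, 60.3, 224.7]
ee_rot: [0.662, 0.749, 0.0, -0.0]
force: [0.4, -0.5, -1.5]
opening: 45.3
finger_force: 62.1
```

```bash
python3 w.py w3.png && python3 -c "
from h import *
c=snap('wrist')
for r in env.outline_of('solder_board','wrist')[:1]:
    m=r['mask'].astype(np.uint8);cs=max(cv2.findContours(m,0,2)[0],key=cv2.contourArea)
    print(cv2.approxPolyDP(cs,6,True)[:,0].tolist())
for n in ['solder_board','spirit_lamp','pickle_jar']:
  for r in env.place_of(n,'wrist'): u=px(r['at']);print(n,u,ray(c,u,15 if n[1]=='o' else 0))
"
```

```text
pos [568.9  60.7 224.5] toolyaw 7.1 tilt 0.06 delta [ 0.2931 -0.0934 -0.0151] dr z -82.9 q7 0.03 t 6.05 open 44.9
[[240, 21], [227, 170], [333, 183], [357, 37]]
solder_board [287.504 107.31 ] [568.17558838 141.94962769  15.        ]
pickle_jar [282.52  229.908] [581.49169946  -1.97215967   0.        ]
```

View pics/w3.png

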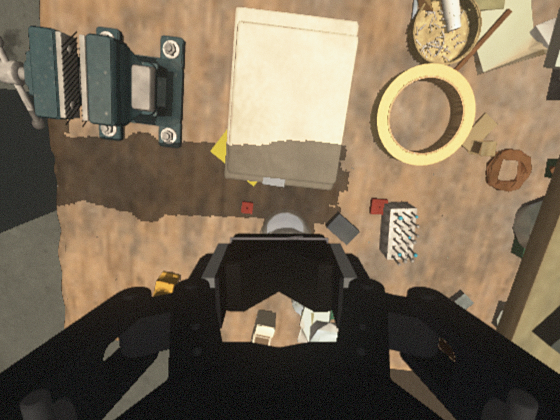

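```bash
python3 pt.py wrist 240 21 28 227 170 28 333 183 28 357 37 28 && python3 -c "
import cv2
a=cv2.imread('pics/w3.png');cv2.imwrite('pics/w3c.png',cv2.resize(a[0:200,210:370],(640,800)[:1]+(600,) if 0 else (480,600),interpolation=cv2.INTER_CUBIC))"
```

```text
[240.0, 21.0, 28.0] [512.8 213.4  28. ]
[227.0, 170.0, 28.0] [511.7  68.4  28. ]
[333.0, 183.0, 28.0] [628.2  68.4  28. ]
[357.0, 37.0, 28.0] [626.9 213.6  28. ]
```

View pics/w3c.png

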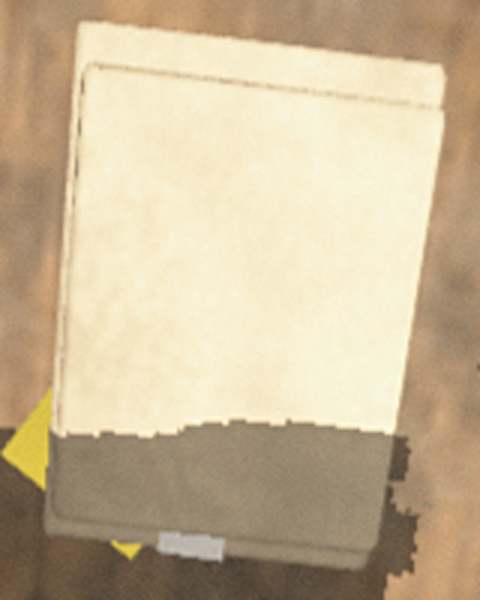

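w3: the board's upper slab has corners at px (238,22), (357,36), (336,183) and (227,173). That puts its centre at about (570,142) with yaw 0. The block is held squarely in the jaws.

```bash
python3 -c "
from h import *
plan([570,182,90],0)
plan([570,182,43],0)"
```

```text
pos [569.3  60.  224.3] toolyaw 7.0 tilt 0.01 delta [0.1209 0.0156 0.1343] dr z 7.0 q7 0.03 t 6.35 open 44.8
pos [569.3  60.  224.3] toolyaw 7.0 tilt 0.01 delta [0.1209 0.0156 0.1813] dr z 7.0 q7 0.03 t 6.35 open 44.8
```

Request:
move_arm(
  grip=[1,1,1,1,1,1],
  delta_pos=[
    [0.05,0.007,0.02],
    [0.09,0.012,0.05],
    [0.121,0.0155,0.09],
    [0.121,0.0155,0.13],
    [0.121,0.0155,0.155],
    [0.121,0.0155,0.155],
  ],
  dr=[
    [0,0,3],
    [0,0,7],
    [0,0,7],
    [0,0,7],
    [0,0,7],
    [0,0,7],
  ],
)

```text
clock: 7.1
tool_pos: [568.8, 181.4, 67.4]
ee_rot: [0.707, 0.707, -0.002, -0.001]
force: [0.4, -0.8, -0.7]
opening: 45.2
finger_force: 62.1
```

```bash
python3 -c "
from h import *
plan([570,182,42.5],0)"
```

```text
pos [568.8 181.4  67.4] toolyaw -0.0 tilt 0.25 delta [0.0006 0.0013 0.0249] dr z -0.0 q7 -0.26 t 7.1 open 45.2
```

Request:
move_arm(
  grip=[1,1,1,1],
  delta_pos=[
    [0.0005,0.001,0.012],
    [0.0005,0.001,0.02],
    [0.0005,0.001,0.023],
    [0.0005,0.001,0.023],
  ],
  dr=[
    [0,0,0],
    [0,0,0],
    [0,0,0],
    [0,0,0],
  ],
)

```text
clock: 7.6
tool_pos: [571.3, 182.0, 46.4]
ee_rot: [0.707, 0.707, 0.0, 0.0]
force: [0.2, -0.1, -1.9]
opening: 44.9
finger_force: 62.1
```

Request:
move_arm(
  grip=[1,1,1,1],
  delta_pos=[
    [0,0,0.002],
    [0,0,0.004],
    [0,0,0.004],
    [0,0,0.004],
  ],
  dr=[
    [0,0,0],
    [0,0,0],
    [0,0,0],
    [0,0,0],
  ],
)

```text
clock: 8.1
tool_pos: [571.2, 182.0, 42.3]
ee_rot: [0.707, 0.707, -0.0, -0.0]
force: [0.7, 0.2, -0.9]
opening: 45.0
finger_force: 62.3
```

Request:
move_arm(
  grip=[1,1,1],
  delta_pos=[
    [0,0,0.001],
    [0,0,0.0015],
    [0,0,0.0015],
  ],
  dr=[
    [0,0,0],
    [0,0,0],
    [0,0,0],
  ],
)

```text
clock: 8.48
tool_pos: [571.2, 182.1, 42.2]
ee_rot: [0.707, 0.707, 0.0, 0.0]
force: [-4.8, -0.3, 12.2]
opening: 44.8
finger_force: 63.9
```

Contact (12 N). I'll release, rise and head for the firebrick.

Request:
move_arm(
  grip=[-1,-1,-1,-1,-1,-1,-1,-1,-1],
  delta_pos=[
    [0,0,0],
    [0,0,0],
    [0,0,-0.002],
    [0,0,-0.005],
    [0,0,-0.03],
    [0,0,-0.08],
    [0,0,-0.13],
    [0,0,-0.17],
    [0,0,-0.17],
  ],
  dr=[
    [0,0,0],
    [0,0,0],
    [0,0,0],
    [0,0,0],
    [0,0,0],
    [0,0,0],
    [0,0,0],
    [0,0,0],
    [0,0,0],
  ],
)

```text
clock: 9.6
tool_pos: [573.0, 182.5, 214.5]
ee_rot: [0.707, 0.707, 0.003, 0.001]
force: [0.8, -0.1, -0.4]
opening: 85.3
finger_force: 0.0
```

```bash
python3 -c "
from h import *
plan([540,-140,220],0)"
```

```text
pos [573.  182.5 214.5] toolyaw -0.1 tilt 0.39 delta [-0.3225 -0.0326 -0.0064] dr z -0.1 q7 -0.28 t 9.6 open 85.3
```

Request:
move_arm(
  grip=[-1,-1,-1,-1,-1,-1,-1,-1],
  delta_pos=[
    [-0.059,-0.01,0],
    [-0.118,-0.02,0],
    [-0.176,-0.03,0],
    [-0.235,-0.04,0],
    [-0.294,-0.05,0],
    [-0.352,-0.06,0],
    [-0.352,-0.06,0],
    [-0.352,-0.06,0],
  ],
  dr=[
    [0,0,0],
    [0,0,0],
    [0,0,0],
    [0,0,0],
    [0,0,0],
    [0,0,0],
    [0,0,0],
    [0,0,0],
  ],
)

```text
clock: 10.6
tool_pos: [510.6, -169.3, 210.0]
ee_rot: [0.708, 0.707, -0.0, -0.001]
force: [0.5, 1.3, -0.9]
opening: 85.2
finger_force: 0.0
```

```bash
python3 w.py w4.png firebrick_c socket_c
```

```text
pos [ 511.  -168.4  210.1] toolyaw 0.0 tilt 0.09 delta [ 0.5085 -0.0707 -0.0292] dr z -90.0 q7 0.37 t 10.65 open 85.4
firebrick_c 0.75 [337. 158.] [ 572.7 -140.3   17. ]
 outline 0.82 [ 572.8 -141.1   48.4   31. ] long-axis deg 82.8
socket_c 0.76 [213. 114.] [444.3 -95.5  24.8]
 outline 0.7 [444.  -95.3  38.3  28.7] long-axis deg 81.8
```

View pics/w4.png

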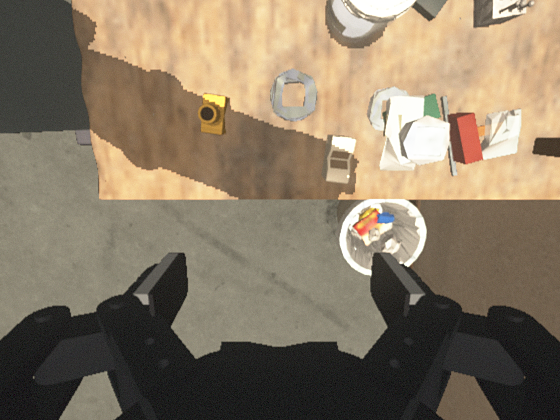

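w4: the firebrick is at px (340,158), groove across, beside the bench edge. The socket is upright at px (212,114).

```bash
python3 -c "
from h import *
plan([573,-141,125],83)"
```

```text
pos [ 511.3 -168.4  210.6] toolyaw 0.1 tilt 0.03 delta [0.0272 0.0618 0.0856] dr z -82.9 q7 0.37 t 10.85 open 85.5
```

Request:
move_arm(
  grip=[-1,-1,-1,-1,-1,-1,-1,-1,-1,-1],
  delta_pos=[
    [0.004,0.01,0.01],
    [0.007,0.015,0.02],
    [0.01,0.02,0.03],
    [0.014,0.03,0.04],
    [0.018,0.04,0.05],
    [0.021,0.05,0.06],
    [0.024,0.055,0.07],
    [0.027,0.062,0.085],
    [0.027,0.062,0.085],
    [0.027,0.062,0.085],
  ],
  dr=[
    [0,0,-10.5],
    [0,0,-21],
    [0,0,-31.5],
    [0,0,-42],
    [0,0,-52.5],
    [0,0,-63],
    [0,0,-73],
    [0,0,-83],
    [0,0,-83],
    [0,0,-83],
  ],
)

```text
clock: 12.1
tool_pos: [573.0, -142.8, 126.1]
ee_rot: [0.063, 0.998, -0.0, 0.0]
force: [-0.4, 0.5, -0.3]
opening: 85.5
finger_force: 0.0
```

```bash
python3 w.py w5.png firebrick_c;  python3 -c "
import cv2
a=cv2.imread('pics/w5.png');cv2.imwrite('pics/w5c.png',cv2.resize(a[110:270,180:390],(788,600),interpolation=cv2.INTER_CUBIC))"
```

```text
pos [ 573.  -142.9  126.4] toolyaw 82.8 tilt 0.04 delta [ 0.1926  0.4623 -0.1139] dr z -7.2 q7 1.51 t 12.15 open 85.5
firebrick_c 0.81 [283. 202.] [ 571.  -138.6   17. ]
 outline 0.82 [ 572.6 -140.4   49.2   32.5] long-axis deg 82.8
```

View pics/w5c.png

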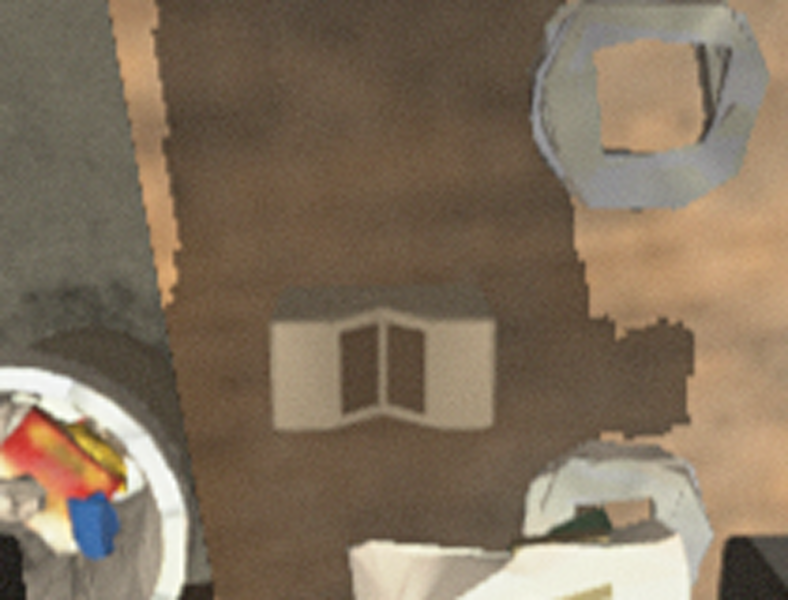

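w5c: the firebrick top is centred at crop (383,375), full px (282,210), and is aligned with the jaws. Its narrow groove shows. A grey ring at crop (620,450) is close to the right finger.

```bash
python3 pt.py wrist 282.1 210.1 34; python3 -c "
from h import *
plan([572,-141,13.5],82.8)"
```

```text
[282.1, 210.1, 34.0] [ 572.9 -140.4   34. ]
pos [ 573.1 -143.   126.4] toolyaw 82.9 tilt 0.05 delta [0.0014 0.0019 0.1129] dr z 0.1 q7 1.51 t 12.3 open 85.1
```

Request:
move_arm(
  grip=[-0.8,-0.8,-0.8,-0.8,1,1,1,1,1,1],
  delta_pos=[
    [0.0025,0.002,0.04],
    [0.0025,0.002,0.08],
    [0.0025,0.002,0.113],
    [0.0025,0.002,0.113],
    [0.0025,0.002,0.113],
    [0.0025,0.002,0.113],
    [0.0025,0.002,0.113],
    [0.0025,0.002,0.113],
    [0.0025,0.002,0.113],
    [0.0025,0.002,0.113],
  ],
  dr=[
    [0,0,0],
    [0,0,0],
    [0,0,0],
    [0,0,0],
    [0,0,0],
    [0,0,0],
    [0,0,0],
    [0,0,0],
    [0,0,0],
    [0,0,0],
  ],
)

```text
clock: 13.55
tool_pos: [572.0, -141.0, 14.8]
ee_rot: [0.062, 0.998, -0.0, 0.002]
force: [-0.6, -0.1, 5.6]
opening: 45.0
finger_force: 62.4
```

Request:
move_arm(
  grip=[1,1,1,1,1],
  delta_pos=[
    [0,0,-0.04],
    [0,0,-0.09],
    [0,0,-0.14],
    [0,0,-0.19],
    [0,0,-0.19],
  ],
  dr=[
    [0,0,0],
    [0,0,0],
    [0,0,5],
    [0,0,13],
    [0,0,13],
  ],
)

```text
clock: 14.18
tool_pos: [573.0, -141.0, 208.1]
ee_rot: [0.175, 0.985, -0.0, 0.005]
force: [-0.6, 1.1, -1.3]
opening: 44.6
finger_force: 61.7
```

```bash
python3 -c "
from h import *
plan([571,101,210],0)"
```

```text
pos [ 573.  -141.   208.1] toolyaw 69.9 tilt 0.54 delta [ 0.0852  0.2265 -0.0024] dr z 69.9 q7 1.34 t 14.18 open 44.6
```

Request:
move_arm(
  grip=[1,1,1,1,1,1,1,1,1,1],
  delta_pos=[
    [0.01,0.028,0],
    [0.021,0.056,0],
    [0.032,0.085,0],
    [0.042,0.113,0],
    [0.053,0.141,0],
    [0.064,0.17,0],
    [0.075,0.198,0],
    [0.085,0.227,0],
    [0.085,0.227,0],
    [0.085,0.227,0],
  ],
  dr=[
    [0,0,9],
    [0,0,18],
    [0,0,27],
    [0,0,36],
    [0,0,45],
    [0,0,54],
    [0,0,63],
    [0,0,70],
    [0,0,70],
    [0,0,70],
  ],
)

```text
clock: 15.42
tool_pos: [568.3, 101.1, 202.4]
ee_rot: [0.707, 0.707, -0.001, 0.0]
force: [-0.5, -0.2, -0.7]
opening: 45.1
finger_force: 61.6
```

```bash
cat > ln.py <<'E'
from h import *
import sys
# where is the charcoal block now?
c=snap('wrist',sys.argv[1])
for r in env.place_of('charcoal_c','wrist'): u=px(r['at']);print(r['confidence'],u.round(1),ray(c,u,45).round(1))
for r in env.outline_of('charcoal_c','wrist'):
    m=r['mask'].astype(np.uint8);cs=max(cv2.findContours(m,0,2)[0],key=cv2.contourArea)
    print(np.round(cv2.minAreaRect(np.array([ray(c,p[0],62)[:2] for p in cs],np.float32))[0],1),np.round(cv2.minAreaRect(np.array([ray(c,p[0],62)[:2] for p in cs],np.float32))[1:][0],1),cv2.minAreaRect(np.array([ray(c,p[0],62)[:2] for p in cs],np.float32))[2])
plan([571,101,70],0)
E
python3 ln.py w6.png
```

```text
[571.6 181.3] [46.2 24.3] 0.06361178308725357
pos [568.7 100.4 202.7] toolyaw -0.1 tilt 0.03 delta [0.0007 0.0024 0.1327] dr z -0.1 q7 -0.15 t 15.57 open 45.0
```

Request:
move_arm(
  grip=[1,1,1,1,1,1,1],
  delta_pos=[
    [0,0.0027,0.05],
    [0,0.0027,0.1],
    [0,0.0027,0.13],
    [0,0.0027,0.145],
    [0,0.0027,0.153],
    [0,0.0027,0.156],
    [0,0.0027,0.156],
  ],
  dr=[
    [0,0,0],
    [0,0,0],
    [0,0,0],
    [0,0,0],
    [0,0,0],
    [0,0,0],
    [0,0,0],
  ],
)

```text
clock: 16.45
tool_pos: [571.9, 101.8, 47.6]
ee_rot: [0.707, 0.707, 0.001, 0.0]
force: [0.5, 0.2, -2.5]
opening: 44.8
finger_force: 61.7
```

Request:
move_arm(
  grip=[1,1,1,1],
  delta_pos=[
    [-0.001,-0.0005,0.002],
    [-0.001,-0.0005,0.004],
    [-0.001,-0.0005,0.0055],
    [-0.001,-0.0005,0.0055],
  ],
  dr=[
    [0,0,0],
    [0,0,0],
    [0,0,0],
    [0,0,0],
  ],
)

```text
clock: 16.95
tool_pos: [571.1, 100.7, 42.8]
ee_rot: [0.707, 0.707, 0.0, 0.0]
force: [-3.6, -0.8, 13.0]
opening: 45.1
finger_force: 63.4
```

Request:
move_arm(
  grip=[-1,-1,-1,-1,-1,-1,-1,-1,-1],
  delta_pos=[
    [0,0,0],
    [0,0,0],
    [0,0,-0.002],
    [0,0,-0.005],
    [0,0,-0.03],
    [0,0,-0.08],
    [0,0,-0.13],
    [0,0,-0.17],
    [0,0,-0.17],
  ],
  dr=[
    [0,0,0],
    [0,0,0],
    [0,0,0],
    [0,0,0],
    [0,0,0],
    [0,0,0],
    [0,0,-5],
    [0,0,-10],
    [0,0,-10],
  ],
)

```text
clock: 18.08
tool_pos: [572.7, 100.8, 214.9]
ee_rot: [0.643, 0.766, 0.003, 0.002]
force: [0.3, -0.9, -0.3]
opening: 85.7
finger_force: 0.0
```

```bash
python3 -c "
from h import *
plan([458,393,170],90.9)"
```

```text
pos [572.7 100.8 214.9] toolyaw 10.0 tilt 0.39 delta [ 0.3076 -0.0627  0.0446] dr z -80.9 q7 0.0 t 18.07 open 85.7
```

Request:
move_arm(
  grip=[-1,-1,-1,-1,-1,-1,-1,-1,-1,-1],
  delta_pos=[
    [0.038,-0.008,0],
    [0.077,-0.016,0],
    [0.115,-0.024,0],
    [0.154,-0.031,0],
    [0.192,-0.039,0],
    [0.231,-0.047,0],
    [0.27,-0.055,0.01],
    [0.308,-0.063,0.04],
    [0.308,-0.063,0.07],
    [0.308,-0.063,0.07],
  ],
  dr=[
    [0,0,-10],
    [0,0,-20],
    [0,0,-30],
    [0,0,-40],
    [0,0,-50],
    [0,0,-60],
    [0,0,-70],
    [0,0,-81],
    [0,0,-81],
    [0,0,-81],
  ],
)

```text
clock: 19.32
tool_pos: [454.0, 391.8, 138.2]
ee_rot: [-0.008, 1.0, -0.002, -0.002]
force: [1.2, -0.4, 0.6]
opening: 85.4
finger_force: 0.0
```

```bash
python3 w.py w7.png handle_c;  python3 -c "
import cv2
a=cv2.imread('pics/w7.png');cv2.imwrite('pics/w7c.png',cv2.resize(a[50:350,130:430],(600,600),interpolation=cv2.INTER_CUBIC))"
```

```text
pos [455.2 392.2 140.1] toolyaw 90.9 tilt 0.2 delta [ 0.0162 -0.0522 -0.0998] dr z 0.9 q7 0.64 t 19.38 open 85.1
handle_c 0.96 [281. 205.] [458.5 393.4  10. ]
 outline 0.73 [464.3 392.2 134.4  21.8] long-axis deg 1.0
```

View pics/w7c.png

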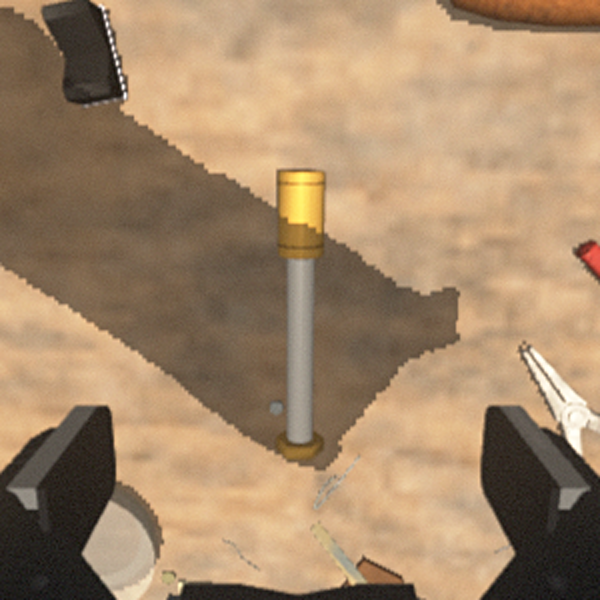

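w7c: the handle lies along the image column, ferrule up at crop (300,213). The ferrule/tube shoulder is at crop row 257 and the knob at (300,447).

```bash
python3 pt.py wrist 280 178.5 12 280 271 12 280 135 12; python3 -c "
from h import *
plan([458,392.5,11],91)"
```

```text
[280.0, 178.5, 12.0] [438.2 393.8  12. ]
[280.0, 271.0, 12.0] [527.4 395.3  12. ]
[280.0, 135.0, 12.0] [401.1 393.2  12. ]
pos [456.5 393.1 142.4] toolyaw 90.9 tilt 0.09 delta [-0.0013 -0.0007  0.1314] dr z -0.1 q7 0.64 t 19.52 open 85.2
```

Request:
move_arm(
  grip=[-0.5,-0.5,-0.5,-0.5,-0.5],
  delta_pos=[
    [-0.002,0.001,0.05],
    [-0.002,0.001,0.1],
    [-0.002,0.001,0.122],
    [-0.002,0.001,0.128],
    [-0.002,0.001,0.128],
  ],
  dr=[
    [0,0,0],
    [0,0,0],
    [0,0,0],
    [0,0,0],
    [0,0,0],
  ],
)

```text
clock: 20.15
tool_pos: [458.4, 394.6, 14.3]
ee_rot: [-0.008, 1.0, 0.0, 0.001]
force: [0.2, 0.2, 1.0]
opening: 63.9
finger_force: 0.0
```

Request:
move_arm(
  grip=[-0.5,1,1,1,1,1,1,1],
  delta_pos=[
    [-0.001,-0.0005,0.0035],
    [-0.001,-0.0005,0.0035],
    [-0.001,-0.0005,0.0035],
    [-0.001,-0.0005,0.0035],
    [-0.001,-0.0005,0.0035],
    [-0.001,-0.0005,0.0035],
    [-0.001,-0.0005,0.0035],
    [-0.001,-0.0005,0.0035],
  ],
  dr=[
    [0,0,0],
    [0,0,0],
    [0,0,0],
    [0,0,0],
    [0,0,0],
    [0,0,0],
    [0,0,0],
    [0,0,0],
  ],
)

```text
clock: 21.15
tool_pos: [458.7, 393.8, 10.2]
ee_rot: [-0.008, 1.0, 0.0, 0.0]
force: [-0.5, -0.8, 5.4]
opening: 9.6
finger_force: 58.6
```

Request:
move_arm(
  grip=[1,1,1,1,1],
  delta_pos=[
    [0,0,-0.03],
    [0,0,-0.08],
    [0,0,-0.13],
    [0,0,-0.18],
    [0,0,-0.18],
  ],
  dr=[
    [0,0,0],
    [0,0,0],
    [0,0,5],
    [0,0,11],
    [0,0,11],
  ],
)

```text
clock: 21.78
tool_pos: [460.0, 395.5, 193.7]
ee_rot: [0.088, 0.996, 0.003, 0.003]
force: [0.7, 1.1, -2.7]
opening: 9.4
finger_force: 58.7
```

```bash
python3 -c "
from h import *
plan([571.4,142.7,190],0)
c=snap('side','s2.png')
for r in env.outline_of('handle_c','side')[:1]:
    print(r['confidence'],np.array(r['extent'])*[560,420,560,420])
cv2.imwrite('pics/s2c.png',cv2.resize(c['frame'][60:260,120:400],(784,560)))"
```

```text
pos [460.  395.5 193.7] toolyaw 79.9 tilt 0.43 delta [-0.154  -0.2293  0.003 ] dr z 79.9 q7 0.5 t 21.77 open 9.4
0.63 [187.6    97.188 242.2   115.5  ]
```

View pics/s2c.png

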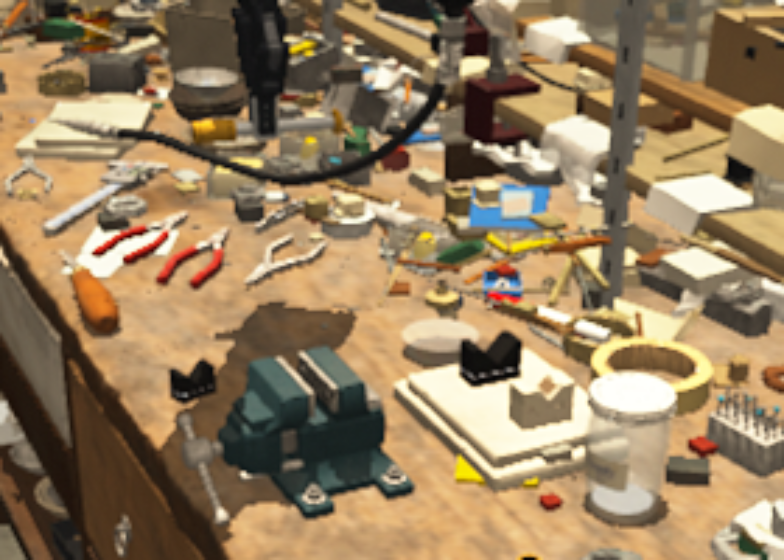

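s2c: both blocks stand on the board, charcoal at crop (490,358) by the lamp and firebrick at (540,398). The handle hangs level in the jaws at crop (265,128).

Request:
move_arm(
  grip=[1,1,1,1,1,1,1,1,1,1],
  delta_pos=[
    [-0.019,-0.028,0],
    [-0.038,-0.057,0],
    [-0.058,-0.086,0],
    [-0.077,-0.115,0],
    [-0.096,-0.143,0],
    [-0.115,-0.172,0],
    [-0.135,-0.2,0],
    [-0.154,-0.229,0.02],
    [-0.154,-0.229,0.05],
    [-0.154,-0.229,0.05],
  ],
  dr=[
    [0,0,10],
    [0,0,20],
    [0,0,30],
    [0,0,40],
    [0,0,50],
    [0,0,60],
    [0,0,70],
    [0,0,80],
    [0,0,80],
    [0,0,80],
  ],
)

```text
clock: 23.12
tool_pos: [567.6, 140.6, 135.9]
ee_rot: [0.707, 0.707, -0.004, -0.002]
force: [-1.3, -0.4, -0.7]
opening: 9.5
finger_force: 58.7
```

```bash
python3 -c "
from h import *
plan([571.4,142.7,75],0)
c=snap('wrist','w8.png')
for th,z in [('handle_c',None),('charcoal_c',62),('firebrick_c',62)]:
  s=env.read_state();zz=z or s['tool_pos'][2]
  for r in env.place_of(th,'wrist')[:2]: u=px(r['at']);print(th,r['confidence'],u.round(),ray(c,u,zz if not z else 45).round(1))
  for r in env.outline_of(th,'wrist')[:2]:
    m=r['mask'].astype(np.uint8);cs=max(cv2.findContours(m,0,2)[0],key=cv2.contourArea)
    print(th,r['confidence'],cv2.minAreaRect(np.array([ray(c,p[0],zz)[:2] for p in cs],np.float32)))
cv2.imwrite('pics/w8c.png',cv2.resize(c['frame'][60:360,100:460],(720,600)))
"
```

```text
pos [567.6 140.6 135.9] toolyaw -0.0 tilt 0.48 delta [0.0023 0.0043 0.0608] dr z -0.0 q7 -0.2 t 23.12 open 9.5
handle_c 0.64 ((567.3163452148438, 148.9010009765625), (20.36457061767578, 106.49406433105469), 0.10511822998523712)
charcoal_c 0.64 ((588.3170166015625, 182.75076293945312), (26.927528381347656, 12.21533489227295), 89.2732925415039)
charcoal_c 0.43 ((579.1367797851562, 261.7667236328125), (29.299436569213867, 56.549861907958984), 89.86624145507812)
firebrick_c 0.67 ((586.2691040039062, 121.53363037109375), (8.870916366577148, 15.345123291015625), 40.82061004638672)
```

View pics/w8c.png

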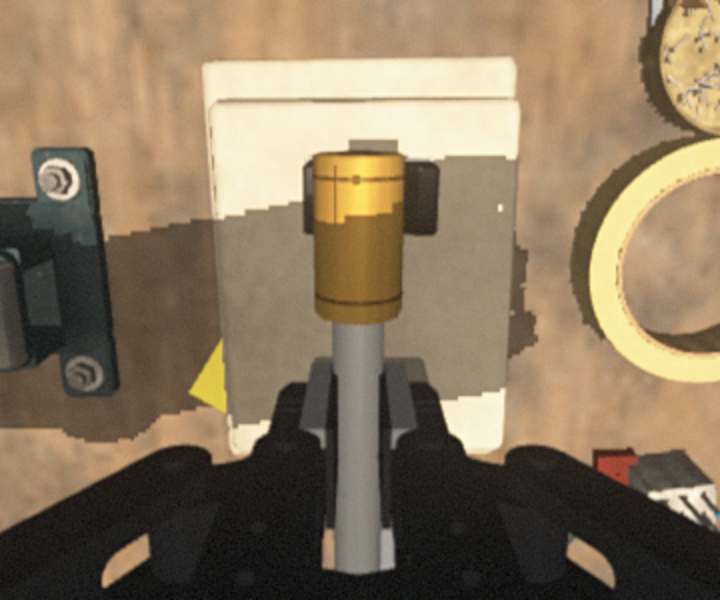

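w8c: handle in line with the groove, ferrule at crop (358,235) above the charcoal block. I'll lower it in steps.

Request:
move_arm(
  grip=[1,1,1,1,1],
  delta_pos=[
    [-0.001,0,0.03],
    [-0.001,0,0.055],
    [-0.001,0,0.068],
    [-0.001,0,0.072],
    [-0.001,0,0.072],
  ],
  dr=[
    [0,0,0],
    [0,0,0],
    [0,0,0],
    [0,0,0],
    [0,0,0],
  ],
)

```text
clock: 24.1
tool_pos: [570.7, 140.5, 68.3]
ee_rot: [0.707, 0.707, 0.0, 0.0]
force: [-0.7, 0.5, -1.1]
opening: 9.7
finger_force: 58.8
```

Request:
move_arm(
  grip=[1,1,1,1,1],
  delta_pos=[
    [0,0.0005,0.003],
    [0,0.0005,0.006],
    [0,0.0005,0.008],
    [0,0.0005,0.008],
    [0,0.0005,0.008],
  ],
  dr=[
    [0,0,0],
    [0,0,0],
    [0,0,0],
    [0,0,0],
    [0,0,0],
  ],
)

```text
clock: 24.72
tool_pos: [571.2, 140.4, 60.1]
ee_rot: [0.707, 0.707, 0.0, 0.0]
force: [0.5, -0.3, 1.6]
opening: 9.3
finger_force: 59.3
```

Request:
move_arm(
  grip=[1,1,1],
  delta_pos=[
    [0,0,0.001],
    [0,0,0.001],
    [0,0,0.001],
  ],
  dr=[
    [0,0,0],
    [0,0,0],
    [0,0,0],
  ],
)

```text
clock: 25.1
tool_pos: [571.3, 140.4, 60.0]
ee_rot: [0.707, 0.707, 0.001, 0.0]
force: [-2.2, -0.5, 11.4]
opening: 9.4
finger_force: 60.3
```

Seated. I'll open partway and slowly, then fully, and rise.

Request:
move_arm(
  grip=[0.5,0,-0.5,-0.6,-0.6,-0.6,-0.6,-0.6,-1,-1],
  delta_pos=[
    [0,0,0],
    [0,0,0],
    [0,0,0],
    [0,0,0],
    [0,0,-0.005],
    [0,0,-0.02],
    [0,0,-0.05],
    [0,0,-0.1],
    [0,0,-0.15],
    [0,0,-0.15],
  ],
  dr=[
    [0,0,0],
    [0,0,0],
    [0,0,0],
    [0,0,0],
    [0,0,0],
    [0,0,0],
    [0,0,0],
    [0,0,0],
    [0,0,0],
    [0,0,0],
  ],
)

```text
clock: 26.35
tool_pos: [573.1, 140.7, 214.3]
ee_rot: [0.708, 0.707, 0.004, 0.002]
force: [-0.3, -0.1, -0.1]
opening: 85.6
finger_force: 0.0
```

```bash
python3 -c "
from h import *
plan([460,-95,200],82)
for n in ['wrist','side','top']:
  c=snap(n,'p_'+n+'.png')
  for th,zz,zc in [('handle_c',60,60),('charcoal_c',62,45),('firebrick_c',62,45)]:
    for r in env.place_of(th,n)[:2]: u=px(r['at']);print(n,th,round(r['confidence'],2),u.round(),ray(c,u,zc).round(1))
    for r in env.outline_of(th,n)[:1]:
      if n=='side': continue
      m=r['mask'].astype(np.uint8);cs=max(cv2.findContours(m,0,2)[0],key=cv2.contourArea)
      print(n,th,round(r['confidence'],2),[np.round(v,1) for v in cv2.minAreaRect(np.array([ray(c,p[0],zz)[:2] for p in cs],np.float32))])
a=cv2.imread('pics/p_side.png')[150:260,240:380];b=cv2.imread('pics/p_wrist.png')[0:240,140:420]
cv2.imwrite('pics/pc.png',np.hstack([cv2.resize(a,(400,314)),cv2.resize(b,(367,314))]))
"
```

```text
pos [573.1 140.7 214.3] toolyaw -0.1 tilt 0.53 delta [-0.2359 -0.113   0.0127] dr z -82.1 q7 -0.21 t 26.35 open 85.6
wrist handle_c 0.83 [276. 194.] [571.4 139.5  60. ]
wrist handle_c 0.7 [array([571. , 135.2]), array([132.5,  22.5]), np.float64(89.7)]
wrist charcoal_c 0.81 [273. 147.] [569.5 183.   45. ]
wrist charcoal_c 0.67 [49. 15.] [374.  296.9  45. ]
wrist charcoal_c 0.81 [array([554.4, 183. ]), array([24.7, 13. ]), np.float64(89.2)]
wrist firebrick_c 0.96 [277. 225.] [572.9 103.   45. ]
wrist firebrick_c 0.84 [array([556. , 105.9]), array([32.4, 17.7]), np.float64(89.7)]
side handle_c 0.8 [303. 183.] [583.  167.9  60. ]
side charcoal_c 0.77 [298. 184.] [585.6 195.4  45. ]
side charcoal_c 0.67 [190. 196.] [338.2 244.7  45. ]
side firebrick_c 0.64 [313. 202.] [571.8 101.6  45. ]
top handle_c 0.56 [array([554.5, 205.2]), array([122. ,  42.1]), np.float64(17.3)]
top charcoal_c 0.68 [192. 282.] [355.4 298.8  45. ]
top charcoal_c 0.68 [array([351.6, 297.9]), array([35.9, 20.7]), np.float64(11.5)]
```

View pics/pc.png

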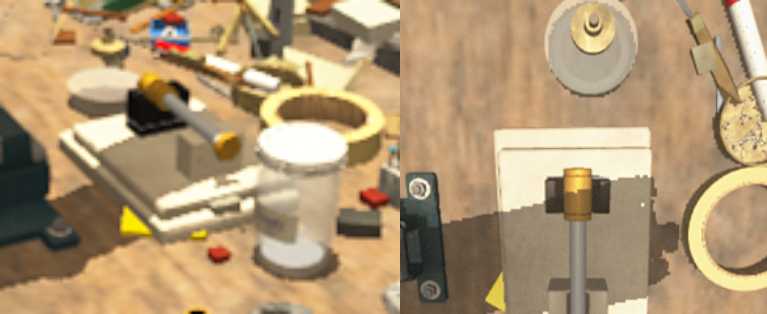

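pc: the handle lies in both grooves, ferrule in the charcoal by the lamp and tube in the firebrick, level and in line. Next is the socket.

```bash
python3 -c "
from h import *
plan([445,-95.5,200],82)"
```

```text
pos [570.8 140.4 208.8] toolyaw -0.1 tilt 0.0 delta [-0.236  -0.1256  0.0088] dr z -82.1 q7 -0.21 t 27.4 open 85.5
```

Request:
move_arm(
  grip=[-1,-1,-1,-1,-1,-1,-1,-1,-1,-1,-1],
  delta_pos=[
    [-0.03,-0.016,0],
    [-0.06,-0.031,0],
    [-0.09,-0.047,0],
    [-0.118,-0.063,0],
    [-0.148,-0.079,0],
    [-0.177,-0.094,0],
    [-0.207,-0.11,0],
    [-0.236,-0.126,0.02],
    [-0.236,-0.126,0.05],
    [-0.236,-0.126,0.06],
    [-0.236,-0.126,0.06],
  ],
  dr=[
    [0,0,-10],
    [0,0,-20],
    [0,0,-30],
    [0,0,-40],
    [0,0,-50],
    [0,0,-60],
    [0,0,-71],
    [0,0,-82],
    [0,0,-82],
    [0,0,-82],
    [0,0,-82],
  ],
)

```text
clock: 28.78
tool_pos: [444.6, -95.0, 148.7]
ee_rot: [0.07, 0.998, 0.0, -0.0]
force: [-0.0, -0.2, 0.2]
opening: 85.3
finger_force: 0.0
```

```bash
python3 w.py w9.png socket_c;  python3 -c "
import cv2
a=cv2.imread('pics/w9.png');cv2.imwrite('pics/w9c.png',cv2.resize(a[100:280,190:370],(600,600),interpolation=cv2.INTER_CUBIC))"
```

```text
pos [445.1 -95.  149.2] toolyaw 82.0 tilt 0.02 delta [ 0.0657  0.4301 -0.0908] dr z -8.0 q7 1.5 t 28.82 open 85.4
socket_c 0.88 [277. 198.] [442.  -96.5  24.8]
 outline 0.82 [443.9 -95.9  37.7  31.2] long-axis deg 80.9
```

View pics/w9c.png

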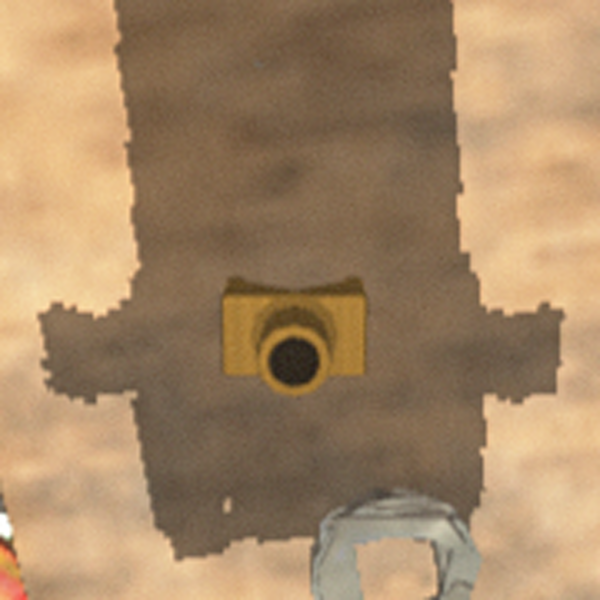

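w9c: the socket is upright with its saddle squared to the jaws. Its round top is at crop (294,360), full px (278,208).

```bash
python3 pt.py wrist 278.2 208 49.5 ; python3 -c "
from h import *
plan([443.5,-96,38],82)"
```

```text
[278.2, 208.0, 49.5] [445.4 -95.6  49.5]
pos [445.3 -95.2 149.6] toolyaw 82.0 tilt 0.09 delta [ 0.0019 -0.0011  0.1116] dr z -0.0 q7 1.5 t 28.98 open 85.4
```

Request:
move_arm(
  grip=[-0.6,-0.6,-0.6,-0.6,1,1,1,1,1,1,1],
  delta_pos=[
    [0,-0.0005,0.04],
    [0,-0.0005,0.08],
    [0,-0.0005,0.11],
    [0,-0.0005,0.112],
    [0,-0.0005,0.112],
    [0,-0.0005,0.112],
    [0,-0.0005,0.112],
    [0,-0.0005,0.112],
    [0,-0.0005,0.112],
    [0,-0.0005,0.112],
    [0,-0.0005,0.112],
  ],
  dr=[
    [0,0,0],
    [0,0,0],
    [0,0,0],
    [0,0,0],
    [0,0,0],
    [0,0,0],
    [0,0,0],
    [0,0,0],
    [0,0,0],
    [0,0,0],
    [0,0,0],
  ],
)

```text
clock: 30.35
tool_pos: [445.3, -96.1, 37.9]
ee_rot: [0.07, 0.998, -0.0, 0.001]
force: [0.2, 0.7, 7.1]
opening: 15.8
finger_force: 58.4
```

Request:
move_arm(
  grip=[1,1,1,1,1],
  delta_pos=[
    [0,0,-0.03],
    [0,0,-0.08],
    [0,0,-0.13],
    [0,0,-0.18],
    [0,0,-0.18],
  ],
  dr=[
    [0,0,0],
    [0,0,0],
    [0,0,5],
    [0,0,12],
    [0,0,12],
  ],
)

```text
clock: 30.98
tool_pos: [446.4, -96.3, 220.7]
ee_rot: [0.175, 0.985, -0.0, 0.004]
force: [0.1, 0.5, -1.6]
opening: 15.6
finger_force: 59.0
```

```bash
python3 -c "
from h import *
plan([571.2,141,200],0)"
```

```text
pos [446.4 -96.3 220.7] toolyaw 69.9 tilt 0.47 delta [-0.0353  0.2658  0.0213] dr z 69.9 q7 1.34 t 30.98 open 15.6
```

Request:
move_arm(
  grip=[1,1,1,1,1,1,1,1,1,1,1,1],
  delta_pos=[
    [-0.004,0.033,0],
    [-0.009,0.066,0],
    [-0.013,0.1,0],
    [-0.018,0.133,0],
    [-0.022,0.166,0],
    [-0.026,0.2,0],
    [-0.031,0.233,0],
    [-0.035,0.266,0],
    [-0.035,0.266,0.02],
    [-0.035,0.266,0.05],
    [-0.035,0.266,0.07],
    [-0.035,0.266,0.07],
  ],
  dr=[
    [0,0,9],
    [0,0,18],
    [0,0,27],
    [0,0,36],
    [0,0,45],
    [0,0,54],
    [0,0,63],
    [0,0,70],
    [0,0,70],
    [0,0,70],
    [0,0,70],
    [0,0,70],
  ],
)

```text
clock: 32.48
tool_pos: [566.9, 141.5, 144.4]
ee_rot: [0.707, 0.707, -0.002, -0.001]
force: [-0.2, 0.7, -0.8]
opening: 15.5
finger_force: 59.0
```

```bash
python3 -c "
from h import *
plan([571.2,141,120],0)
c=snap('wrist','w10.png');cv2.imwrite('pics/w10c.png',cv2.resize(c['frame'][60:360,130:430],(600,600)))
c=snap('side');cv2.imwrite('pics/s3c.png',cv2.resize(c['frame'][90:240,230:400],(680,600)))
"
```

```text
pos [566.9 141.5 144.4] toolyaw -0.0 tilt 0.29 delta [-0.0005  0.0045  0.0244] dr z -0.0 q7 -0.22 t 32.48 open 15.5
```

View pics/w10c.png

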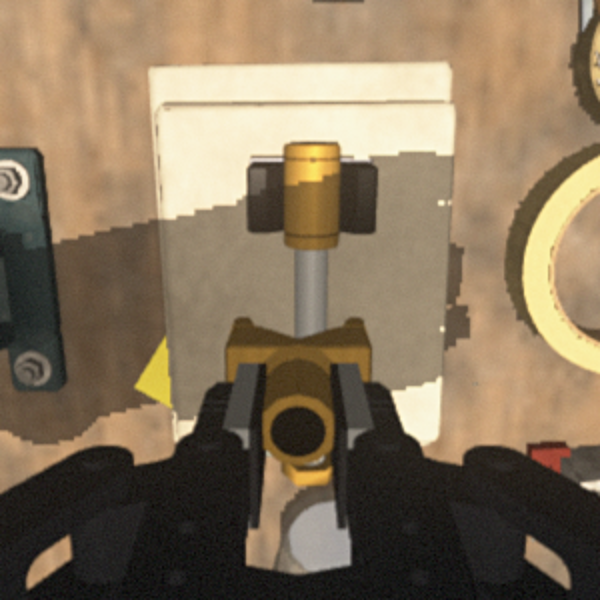

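w10c: the socket is held upright at crop (299,400) with its saddle across the tube. The ferrule shoulder is at crop (311,247).

Request:
move_arm(
  grip=[1,1,1,1],
  delta_pos=[
    [0,0,0.02],
    [0,0,0.034],
    [0,0,0.036],
    [0,0,0.036],
  ],
  dr=[
    [0,0,0],
    [0,0,0],
    [0,0,0],
    [0,0,0],
  ],
)

```text
clock: 33.08
tool_pos: [568.9, 141.9, 111.2]
ee_rot: [0.707, 0.707, 0.0, 0.0]
force: [0.6, -0.0, -1.1]
opening: 15.9
finger_force: 59.0
```

```bash
python3 -c "
from h import *
plan([571.2,141,90],0)
c=snap('wrist','w11.png')
for r in env.outline_of('handle_c','wrist')[:1]:
    m=r['mask'];ys,xs=np.nonzero(m);print(r['confidence'],ys.min(),ys.max())
    for y in range(ys.min(),ys.max(),8):
        q=xs[ys==y]; a=ray(c,(q.min(),y),60);b=ray(c,(q.max(),y),60);print(y,a.round(1)[:2],b.round(1)[:2],'mid x',((a+b)/2).round(1)[0])
"
```

```text
pos [568.9 141.9 111.2] toolyaw -0.1 tilt 0.03 delta [-0.0009  0.0023  0.0212] dr z -0.1 q7 -0.22 t 33.08 open 15.9
0.83 132 331
132 [568.3 202.4] [573.  202.4] mid x 570.7
140 [561.2 197.8] [580.8 197.8] mid x 571.0
148 [561.1 193.1] [580.9 193.1] mid x 571.0
156 [560.5 188.4] [580.3 188.3] mid x 570.4
164 [560.4 183.5] [580.4 183.5] mid x 570.4
172 [561.  178.7] [580.5 178.6] mid x 570.7
180 [560.3 173.7] [580.6 173.7] mid x 570.4
188 [560.9 168.7] [580.7 168.7] mid x 570.8
196 [563.9 163.6] [577.  163.6] mid x 570.5
204 [565.1 158.4] [576.4 158.4] mid x 570.8
212 [565.1 153.2] [576.5 153.2] mid x 570.8
220 [564.4 147.9] [576.5 147.9] mid x 570.5
228 [567.6 142.5] [570.2 142.5] mid x 568.9Traceback (most recent call last):
  File "<string>", line 8, in <module>
    q=xs[ys==y]; a=ray(c,(q.min(),y),60);b=ray(c,(q.max(),y),60);print(y,a.round(1)[:2],b.round(1)[:2],'mid x',((a+b)/2).round(1)[0])
                          ~~~~~^^
    return umr_minimum(a, axis, None, out, keepdims, initial, where)
ValueError: zero-size array to reduction operation minimum which has no identity
```

Request:
move_arm(
  grip=[1,1,1,1,1],
  delta_pos=[
    [0,0.002,0.005],
    [0,0.002,0.014],
    [0,0.002,0.02],
    [0,0.002,0.022],
    [0,0.002,0.022],
  ],
  dr=[
    [0,0,0],
    [0,0,0],
    [0,0,0],
    [0,0,0],
    [0,0,0],
  ],
)

```text
clock: 33.8
tool_pos: [570.5, 141.9, 88.5]
ee_rot: [0.707, 0.707, -0.0, -0.0]
force: [0.1, 0.2, -2.0]
opening: 15.8
finger_force: 59.0
```

Request:
move_arm(
  grip=[1,1,1,1],
  delta_pos=[
    [0,0,0.0015],
    [0,0,0.0025],
    [0,0,0.003],
    [0,0,0.003],
  ],
  dr=[
    [0,0,0],
    [0,0,0],
    [0,0,0],
    [0,0,0],
  ],
)

```text
clock: 34.3
tool_pos: [571.1, 141.9, 86.5]
ee_rot: [0.707, 0.707, 0.001, 0.0]
force: [-1.2, -0.2, 4.4]
opening: 15.4
finger_force: 59.5
```

Request:
move_arm(
  grip=[0.5,0,-0.5,-0.6,-0.6,-0.6,-0.6,-0.6,-1,-1],
  delta_pos=[
    [0,0,0],
    [0,0,0],
    [0,0,0],
    [0,0,0],
    [0,0,-0.005],
    [0,0,-0.02],
    [0,0,-0.05],
    [0,0,-0.1],
    [0,0,-0.13],
    [0,0,-0.13],
  ],
  dr=[
    [0,0,0],
    [0,0,0],
    [0,0,0],
    [0,0,0],
    [0,0,0],
    [0,0,0],
    [0,0,0],
    [0,0,0],
    [0,0,0],
    [0,0,0],
  ],
)

```text
clock: 35.55
tool_pos: [572.1, 142.1, 219.7]
ee_rot: [0.707, 0.707, 0.003, 0.002]
force: [0.4, -0.2, -0.2]
opening: 85.2
finger_force: 0.0
```

```bash
python3 -c "
from h import *
plan([571.2,141,120],0)
c=snap('wrist','w12.png')
for th,z in [('socket_c',72.75),('handle_c',60),('spirit_lamp',0),('pickle_jar',0)]:
  for r in env.place_of(th,'wrist')[:2]: u=px(r['at']);print(th,round(r['confidence'],2),ray(c,u,z).round(1))
b=c['frame'][40:300,150:410]
a=snap('side','s4.png')['frame'][140:250,250:370]
cv2.imwrite('pics/fin.png',np.hstack([cv2.resize(a,(400,367)),cv2.resize(b,(367,367))]))
"
```

```text
pos [572.1 142.1 219.7] toolyaw -0.1 tilt 0.37 delta [-0.0013 -0.0016  0.0997] dr z -0.1 q7 -0.23 t 35.55 open 85.2
socket_c 0.81 [573.6 142.7  72.8]
handle_c 0.71 [574.7 141.9  60. ]
spirit_lamp 0.65 [583.7 289.    0. ]
pickle_jar 0.6 [ 5.82e+02 -3.00e-01  0.00e+00]
pickle_jar 0.44 [575.1 125.9   0. ]
```

View pics/fin.png

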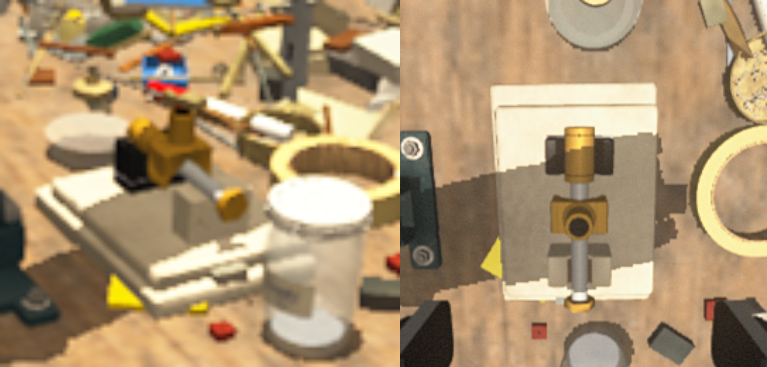

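The final picture shows the socket upright astride the tube midway at crop (579,217). Both blocks and the handle are in line, and the lamp and jar have not moved. Handing in.

```bash
python3 -c "
from station import env
print(env.job_done())"
```

```text
the job is handed in; nothing more can be done
None
```

The job is set up on the soldering board and handed in at about 36 s; the hand-in gave no verdict, but the last pictures showed every part in place and the lamp and jar unmoved.

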